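# Set the hold-down nut of a spoon-carving jig

### The job

First push the carriage of the spoon-blank jig, by its upright push plate, along the rails until it clicks past the spring plunger and sits home against the end stop. Then screw the large knurled nut on the carriage's stud down (clockwise from above) until it bottoms out on its collar, and back it off a quarter turn so the hold-down stays just loose. Finish while still gripping the nut at that setting: do not let go of it, and leave the loose things lying about where they are.

Things in the scene. Friction and masses are not known exactly. Their poses are not given: they have to be found in the camera images.
- jig: The jig's fixed plywood board, 180 x 340 x 18 mm, lying on the table. Origin: centre of its underside. The carriage is pushed along its own +y; z up. On it: two 6 mm high rails along y; a wooden end stop (90 x 18 mm, top 44 mm above the table, centred at y = +81 mm); a spring plunger in an aluminium housing (18 x 30 mm, top 40 mm above the table, at x = +72, y = +55 mm).
- carriage (a joint): How far the dark wooden carriage has slid along the jig's +y, in m, 0 to 0.070. 0.070 = against the end stop, in the detent. From about 0.055 the plunger resists with up to about 6 N on top of 2 N of sliding friction; past 0.0635 it springs the carriage on to 0.070 and holds it there with about 6 N. Quick pushes meet a little more. The nut is carried along.
- push_plate (a point): Point on the upright push plate at the carriage's rear end (light wood, 70 mm wide along the jig's x, 8 mm thick, 52 mm high, its top edge 76 mm above the table). The point is in the middle of the width, on the rear outer face (the one facing the jig's -y), 10 mm below the top edge, 66 mm above the table. Pushing here towards the jig's +y moves the carriage. The nut's axis is 75 mm farther along +y.
- thread (a joint): Angle of the knurled nut on its stud, in rad: 0 = bottomed out on the collar, a hard stop; it grows as the nut is unscrewed (counterclockwise seen from above), up to 5.0. Right-handed thread, 6 mm of height a turn, about 0.06 N m of friction; it stays where it is left. A quarter turn off the bottom reads 1.57.
- nut: The large knurled steel nut, an upright cylinder 36 mm in diameter and 28 mm high (a small dark dot on its top turns with it). Origin: centre of its underside, 66 mm above the table when bottomed out; z up. The stud, 13 mm in diameter, comes out of its top and ends 106 mm above the table.
- seat (a point): Where the nut bottoms out: centre of the top of the collar (28 mm in diameter, 10 mm high) on the carriage, 66 mm above the table. Under the collar is a flat steel strap (24 x 80 mm along the jig's y), its top 56 mm above the table, then the carriage: 90 mm wide, top 50 mm above the table, reaching 75 mm behind this point and 55 mm ahead of it along the jig's y.
- sanding_block: Loose cork sanding block, 95 x 55 x 32 mm, beside the jig; to be left alone. Origin: centre of its underside.
- walnut_blank: Loose dark wooden bar, 32 x 190 x 22 mm (long along its y), beside the jig; to be left alone. Origin: centre of its underside.
- offcut: Loose dark wooden offcut, 34 x 26 x 18 mm, lying on the jig's board beyond the end stop; to be left alone. Origin: centre of its underside.
- spare_nut: Loose small spare steel nut, 22 mm in diameter, 12 mm high, on the table beside the jig; to be left alone. Origin: centre of its underside.
- carving_knife: Loose carving knife, 175 mm long along its x, 19 mm high, wooden handle; to be left alone. Origin: on the underside, near its middle.
- wooden_spoon: Loose dark wooden spoon, 190 mm long along its x, 13 mm high; to be left alone. Origin: on the underside, near its middle.
- beech_blank: Loose pale wooden bar, 200 x 34 x 24 mm; to be left alone. Origin: centre of its underside.

How it is judged:
By the outcome, as a careful person would: the job done as asked, in the order asked, and still so for the second after the job is handed in, while the arm keeps its last pose, push and grip.
It also fails if it takes over 64 s, if anything falls off the work surface, if the arm or the gripper's body presses on something with over 40 N, if the wrist force passes 120 N, or if a joint passes its speed limit or range.

### The arm

A 6-joint arm with a two-finger parallel gripper is mounted at the origin on the work surface. World frame = base frame: x ahead of the robot, y to its left, z up, the work surface at z = 0. Lengths are in m, angles in rad, forces in N, time in s.
With the tool pointing down it reaches from about 0.3 to 0.875 m from the base axis. Payload 6.4 kg.
Tool frame: the origin (TCP) lies between the finger pads; the fingertips stand 8 mm ahead of it and the grasp point (between the pads) lies 11 mm behind it (ctrl.finger_overhang is the distance from the TCP to the fingertips, in m); z points along the fingers, y is the line along which they close (so a half turn about z gives the same grasp; the last joint's range is limited). The gripper opens to 85 mm and grips with 20 to 120 N. Pads are 22 mm wide; open, the fingers measure 114 mm over their backs; the gripper's body (76 mm by 85 mm) begins 54 mm behind the grasp point. The pads swing forward as they close: fully open they stand 13 mm farther back than shut.
Start: joints at [-1.383, 0.181, 1.607, -0, 1.354, -0.206], TCP at [0.221, -0.531, 0.239] pointing down, gripper open.
Joint ranges: [-2.99, 2.99], [-0.89, 2.07], [0.3, 2.58], [-1.14, 4.28], [0, 2.63], [-3.12, 3.12]. Speed limits (rad/s): [2.57, 2.57, 3.01, 3.14, 3.14, 3.14].

### API

Orientations are given as a unit quaternion [w, x, y, z].
In Python, from bench import ctrl, camera gives the robot as it stands.
- The arm moves only by the shell command python3 -m pendant 'ROWS' [OPENING]. ROWS is JSON, a list of rows, each a list of 6 numbers: the shift along the world's x, y, z normalised to -1 to 1, where 1 is 200 mm, then the turn, a rotation vector about the world's x, y, z normalised to -1 to 1, where 1 is pi/2 rad. In form: [[dx, dy, dz, rx, ry, rz], ...]. A call has exactly 10 rows; each row shifts and turns the commanded pose from where the row before left it; what a row does not reach is not made up. A row lasts 1/8 s, in which the tool goes at most 62.5 mm and 10.7 degrees, less where a joint would pass 70% of its speed; a pose out of reach is approached as far as the arm can. A call with a number of a shift or a turn outside -1 to 1 is refused whole. A call with a gripper value outside its range is refused whole. OPENING is the opening, from -1 (shut) to 1 (fully open), set as the call begins (- or left out, the last holds). The fingers move at their own pace and stop on an object; the grip force is fixed at half the most. Time passes only in rows, so rows that do not move let the fingers close, or fill a call up. It gives the time, the measured TCP pose, the force, the opening and the grip force at its end, in the units of the state.
- ctrl.get_obs(): the state, without advancing time (a new reading comes with each control period).
- camera(name): name is "side" or "top" or "wrist"; returns a dict with "color" (400x640x3 uint8, blue, green, red), "fx", "fy", "cx", "cy" (pixels), "xyz" and "rotation" of the camera in the world; the wrist camera has in their place "hand_eye" (4x4, takes a point from camera to tool coordinates, whose origin is the TCP and whose axes are the flange's). Camera axes: x right, y down, z forward; pixel columns grow to the right and rows downward; lengths in m; the calibration is good to about 2 mm. A picture is of the moment at which its call begins: read the wrist's pose just before it. There is no depth.
- ctrl.hand_in(): hands the job in; it is judged then, once.
The state is a dict: "time_s": time; "q": joint angles; "dq": joint speeds; "joint_efforts": joint torques, N m; "eef_pos": TCP position; "eef_rot": TCP orientation; "wrist_force": force on the tool from outside, world axes, zero at the start; "torque": the same for the moment, N m; "opening": opening from 0.0 (shut) to 1.0 (fully open); "grasp_force": force on a finger pad.
Only numpy, scipy, OpenCV 4.12 (cv2) and the standard library are available. Lean on these libraries where they do the work, as an engineer would, in place of code of your own. Each camera call takes 0.05 s, during which the arm holds its last target. There are 200 camera calls.

## Working session

There is one attempt and no reset: what is moved stays moved. The work goes in short steps, Python scripts to look and compute and a shell command to move; the robot and the scene stay as the last step left them, time stands still between calls to the robot, and variables do not carry over. Pictures are saved under pics/ and viewed, at most 10 in all, crops included, and the job is handed in when it is done.

```bash
mkdir -p pics; python3 - <<'E'
from bench import ctrl,camera
import cv2
for n in("top","side"):
    c=camera(n); cv2.imwrite(f"pics/{n}0.png",c["color"]); print(n,{k:v for k,v in c.items() if k!="color"})
o=ctrl.get_obs();print(o)
E
```

```text
top {'fx': 385.7504476967902, 'fy': 385.7504476967902, 'cx': 322.84107755933456, 'cy': 192.2964517027601, 'xyz': array([0.44689666, 0.00420483, 1.14085156]), 'rotation': array([ 0.02950721, -0.69986671,  0.71247762, -0.04112851])}
side {'fx': 440.5678560582959, 'fy': 440.5678560582959, 'cx': 318.59630084169027, 'cy': 192.46258107714988, 'xyz': array([0.22501719, 0.85426881, 0.97897782]), 'rotation': array([ 0.07683336, -0.1545489 ,  0.90466083, -0.38961527])}
{'time_s': 0.1, 'q': array([-1.38333971e+00,  1.81460592e-01,  1.60793614e+00, -3.03964842e-05,
        1.35382191e+00, -2.06321136e-01]), 'dq': array([ 0.0001316 , -0.00120837, -0.00283109, -0.0004047 , -0.00041934,
       -0.0002895 ]), 'joint_efforts': array([-3.49345200e-04, -4.45880949e+01, -3.52240169e+01, -2.01392959e-04,
        4.15998307e-03,  2.94326082e-05]), 'eef_pos': array([ 0.22051578, -0.53048682,  0.23846411]), 'eef_rot': array([-8.13098177e-04,  9.80678952e-01,  1.95622419e-01, -7.17030575e-06]), 'wrist_force': array([ 0.75502778,  0.10834746, -0.16447228]), 'torque': array([-0.01075875, -0.04612327,  0.01234439]), 'grasp_force': 0.0, 'opening': 0.9968968554945022}
```

View pics/top0.png

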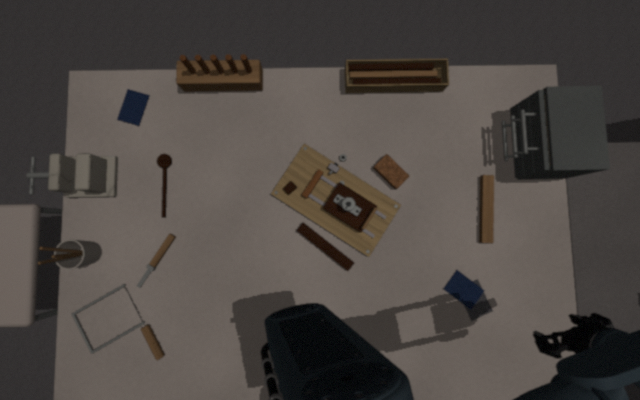

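View pics/side0.png

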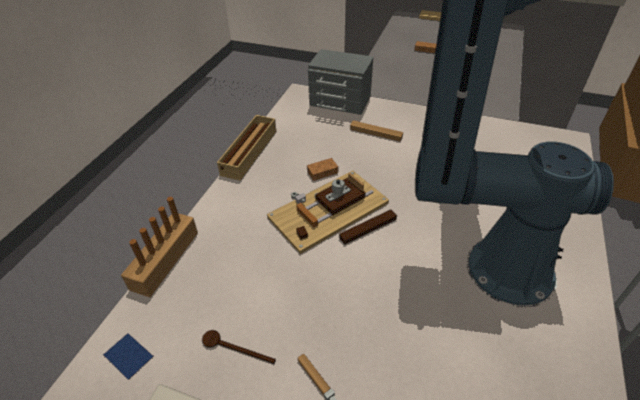

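The top view shows the jig at about (336,200), with the end stop at (313,183), the nut at (349,205) and the push plate near (372,216), so the push goes up and left. The side view shows the nut at (338,187) and the stop at (307,212). I'll zoom in on both.

```bash
cat > h.py <<'E'
import numpy as np, cv2
from scipy.spatial.transform import Rotation as R
from bench import ctrl,camera
def rot(q): return R.from_quat(np.r_[q[1:],q[0]]).as_matrix()
def cam(n):
    if n=="wrist":
        o=ctrl.get_obs(); c=camera(n); T=np.eye(4); T[:3,:3]=rot(o["eef_rot"]); T[:3,3]=o["eef_pos"]; M=T@np.array(c["hand_eye"])
        return c,M[:3,:3],M[:3,3]
    c=camera(n); return c,rot(c["rotation"]),np.array(c["xyz"])
def ray(C,p):
    c,Rm,t=C; return t,Rm@np.array([(p[0]-c["cx"])/c["fx"],(p[1]-c["cy"])/c["fy"],1.])
def at_z(C,p,z):
    t,d=ray(C,p); return t+d*(z-t[2])/d[2]
def tri(*cp):
    A=np.zeros((3,3));b=np.zeros(3)
    for C,p in cp:
        t,d=ray(C,p); d=d/np.linalg.norm(d); P=np.eye(3)-np.outer(d,d); A+=P;b+=P@t
    return np.linalg.solve(A,b)
def proj(C,X):
    c,Rm,t=C; v=Rm.T@(np.array(X)-t); return np.array([c["fx"]*v[0]/v[2]+c["cx"],c["fy"]*v[1]/v[2]+c["cy"]])
E
python3 - <<'E'
from h import *
t=cam("top");s=cam("side")
f=lambda i,x,y,w,h:cv2.convertScaleAbs(cv2.resize(i[y:y+h,x:x+w],None,fx=5,fy=5,interpolation=cv2.INTER_CUBIC),alpha=1.6)
a=f(t[0]["color"],265,138,150,120);cv2.imwrite("pics/t1.png",a)
b=f(s[0]["color"],262,155,140,100);cv2.imwrite("pics/s1.png",b)
K=[at_z(t,p,.018) for p in((306,144),(272,192),(370,256),(401,206))];print(np.round(K,3))
print(tri((t,(349,203)),(s,(338,184))))
E
```

```text
[[ 0.704  0.032  0.018]
 [ 0.563  0.133  0.018]
 [ 0.372 -0.148  0.018]
 [ 0.515 -0.243  0.018]]
[ 0.52070774 -0.08539678  0.08844107]
```

View pics/t1.png

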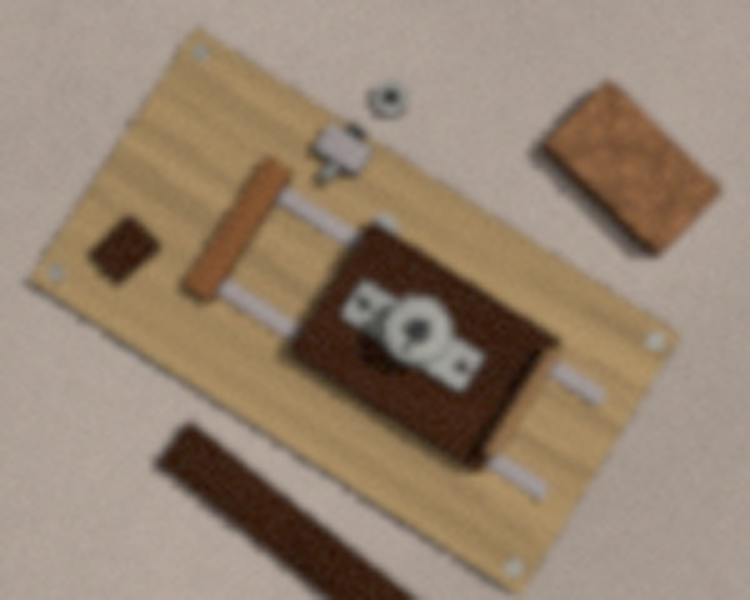

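View pics/s1.png

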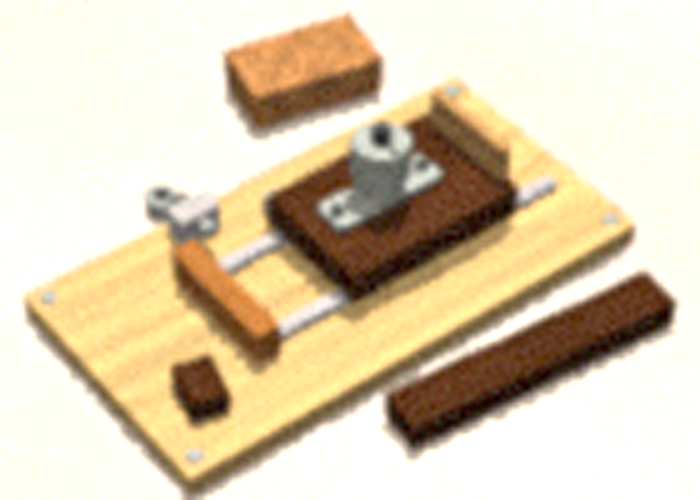

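The top crop shows the board's corners at crop pixels (195,30), (35,285), (520,592) and (678,338), the nut's top at (418,328), and the plate's top edge from (553,352) to (492,455). The side crop shows the nut's top at (382,138). Next I fit the jig's pose jointly.

```bash
python3 - <<'E'
from h import *
from scipy.optimize import least_squares
t=cam("top");s=cam("side")
cv=lambda p,o:np.array(o)+(np.array(p)+.5)/5-.5
J=[(.09,.17),(-.09,.17),(-.09,-.17),(.09,-.17)]
T=[cv(p,(265,138)) for p in((195,30),(35,285),(520,592),(678,338))]
S=[cv(p,(262,155)) for p in((28,298),(190,485),(632,228),(455,82))]
nt=cv((418,326),(265,138)); ns=cv((382,138),(262,155))
def W(v,x,y,z): c,s_=np.cos(v[2]),np.sin(v[2]); return np.array([v[0]+c*x-s_*y,v[1]+s_*x+c*y,z])
f=lambda v:np.concatenate([proj(C,W(v,*j,.018))-p for C,P in((t,T),(s,S)) for j,p in zip(J,P)]+[proj(C,W(v,v[5],v[3],v[4]))-p for C,p in((t,nt),(s,ns))])
r=least_squares(f,[.54,-.06,1,0,.1,0]);v=r.x;print(v,np.round(r.fun,1))
yd=np.array([-np.sin(v[2]),np.cos(v[2])])
print("ydir",yd,"nut",W(v,v[5],v[3],v[4]),"plate",W(v,0,v[3]-.075,.066))
print("plate top px", (proj(t,W(v,.035,v[3]-.071,.076))-(265,138))*5,(proj(t,W(v,-.035,v[3]-.071,.076))-(265,138))*5)
o=ctrl.get_obs();print(o["time_s"],rot(o["eef_rot"]))
c=camera("wrist");print(c["hand_eye"],c["fx"],c["cx"],c["cy"])
E
```

```text
[ 0.53797111 -0.05170812 -0.58678321 -0.03534862  0.09836643  0.00236401] [-0.4 -0.6 -1.8 -0.7 -0.1  1.3  0.7 -0.4 -1.   0.1  0.4 -0.5  1.5 -0.9
 -0.1 -1.2  0.1  0.4 -0.5 -0. ]
ydir [0.55368518 0.83272608] nut [ 0.52036768 -0.08245276  0.09836643] plate [ 0.47687272 -0.14359829  0.066     ]
plate top px [553.02640682 348.36128403] [486.22971808 455.35984156]
0.3 [[ 9.23449837e-01  3.83719152e-01 -1.02466877e-04]
 [ 3.83719143e-01 -9.23449655e-01  5.94995695e-04]
 [ 1.33688242e-04 -5.88767180e-04 -9.99999818e-01]]
[[ 3.77251969e-05 -9.60624290e-01 -2.77850630e-01  7.11938667e-02]
 [ 9.99999976e-01  9.58118850e-05 -1.95479233e-04  1.50031547e-03]
 [ 2.14403492e-04 -2.77850616e-01  9.60624271e-01 -1.35011664e-01]
 [ 0.00000000e+00  0.00000000e+00  0.00000000e+00  1.00000000e+00]] 288.98103909504505 318.20153382825373 199.65825878354158
```

The jig's yaw is −0.587 rad and the push direction is (0.554, 0.833). The nut is at about (0.520, −0.082) with its top near 0.098, and the plate face is at about (0.477, −0.144). I'll move behind the plate, with the wrist turned so the later screwing has its full range.

```bash
python3 -m pendant '[[0.117,0.177,0,0,0,0.1188],[0.117,0.177,0,0,0,0.1188],[0.117,0.177,0,0,0,0.1188],[0.117,0.177,0,0,0,0.1188],[0.117,0.177,0,0,0,0.1188],[0.117,0.177,0,0,0,0.1188],[0.117,0.177,0,0,0,0.1188],[0.117,0.177,0,0,0,0.1188],[0.117,0.177,0,0,0,0.1188],[0.117,0.177,0,0,0,0.1188]]' -1
python3 -m pendant '[[0,0,0,0,0,0.1188],[0,0,0,0,0,0.1188],[0,0,0,0,0,0.1188],[0,0,0,0,0,0.1188],[0,0,0,0,0,0.1188],[0,0,0,0,0,0.1188],[0,0,0,0,0,0.1188],[0,0,0,0,0,0.1188],[0,0,0,0,0,0.1188],[0,0,0,0,0,0.1188]]'
python3 - <<'E'
from h import *
C=cam("wrist");cv2.imwrite("pics/w1.png",cv2.convertScaleAbs(C[0]["color"],alpha=1.5))
o=ctrl.get_obs();x=rot(o["eef_rot"])[:,0];print(o["q"],o["eef_pos"],np.arctan2(x[1],x[0]))
for X in((.4769,-.1436,.076),(.5204,-.0825,.098)):print(proj(C,X))
E
```

```text
time_s: 1.6
eef_pos: [0.4553, -0.1758, 0.2395]
eef_rot: [0.0, 0.424, 0.906, -0.0]
wrist_force: [0.0, 0.6, -0.3]
opening: -0.003
grasp_force: 0.0
time_s: 2.85
eef_pos: [0.4609, -0.1676, 0.2392]
eef_rot: [-0.006, -0.466, 0.885, -0.004]
wrist_force: [0.5, -1.1, 0.2]
opening: -0.001
grasp_force: 0.0
[-0.57912353 -0.00870249  1.81155438 -0.0140027   1.33847937 -3.11317952] [ 0.46164241 -0.16618689  0.23918013] -2.1751150971620854
[320.13206602 213.62773244]
[318.94426199 285.83710707]
```

View pics/w1.png

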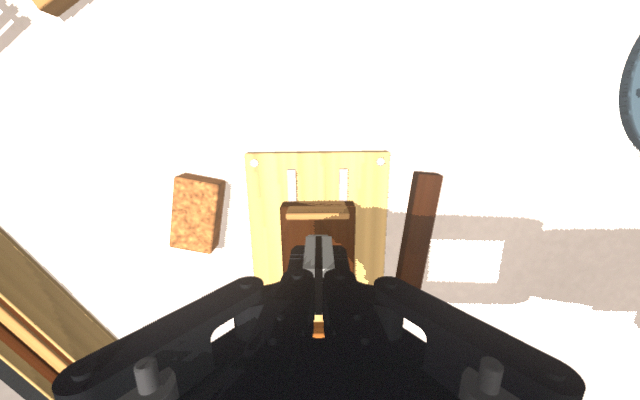

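The wrist view shows the push plate at (318,212) and centred, with the gripper behind it and no obstructions. Joint 6 is near its limit, but descending and pushing moves it away. Going down.

```bash
python3 -m pendant '[[0,0,-0.11,0,0,-0.005],[0,0,-0.11,0,0,-0.005],[0,0,-0.11,0,0,0],[0,0,-0.11,0,0,0],[0,0,-0.11,0,0,0],[0,0,-0.11,0,0,0],[0,0,-0.11,0,0,0],[0,0,-0.115,0,0,0],[0,0,0,0,0,0],[0,0,0,0,0,0]]'
python3 -m pendant '[[0.006,0.008,0,0,0,0],[0.006,0.008,0,0,0,0],[0.006,0.008,0,0,0,0],[0.006,0.008,0,0,0,0],[0.006,0.008,0,0,0,0],[0.006,0.008,0,0,0,0],[0.006,0.008,0,0,0,0],[0.006,0.008,0,0,0,0],[0.006,0.008,0,0,0,0],[0.006,0.008,0,0,0,0]]'
python3 -c "
from h import *
o=ctrl.get_obs();print(o['q'],rot(o['eef_rot']).round(3))"
```

```text
time_s: 4.15
eef_pos: [0.4615, -0.1675, 0.0628]
eef_rot: [-0.006, -0.459, 0.889, -0.004]
wrist_force: [0.5, 0.1, 0.2]
opening: 0.001
grasp_force: 0.0
time_s: 5.4
eef_pos: [0.4728, -0.1512, 0.0621]
eef_rot: [-0.006, -0.459, 0.889, -0.003]
wrist_force: [-2.5, -2.3, 1.7]
opening: -0.003
grasp_force: 1.3
[-0.53991579  0.25525616  1.92463311 -0.01727553  0.96305323 -3.05375822] [[-0.579 -0.815 -0.008]
 [-0.815  0.579 -0.012]
 [ 0.014  0.    -1.   ]]
```

```bash
A='[0.0083,0.0125,0,0,0,0]'; python3 -m pendant '[[0.0083,0.0125,0,0,0,0],[0.0083,0.0125,0,0,0,0],[0.0083,0.0125,0,0,0,0],[0.0083,0.0125,0,0,0,0],[0.0083,0.0125,0,0,0,0],[0.0083,0.0125,0,0,0,0],[0.0083,0.0125,0,0,0,0],[0.0083,0.0125,0,0,0,0],[0.0083,0.0125,0,0,0,0],[0.0083,0.0125,0,0,0,0]]'
python3 -m pendant '[[0.0055,0.0083,0,0,0,0],[0.0055,0.0083,0,0,0,0],[0.0055,0.0083,0,0,0,0],[0.0055,0.0083,0,0,0,0],[0.0055,0.0083,0,0,0,0],[0,0,0,0,0,0],[0,0,0,0,0,0],[0,0,0,0,0,0],[0,0,0,0,0,0],[0,0,0,0,0,0]]'
```

```text
time_s: 6.65
eef_pos: [0.4898, -0.126, 0.0621]
eef_rot: [-0.006, -0.459, 0.889, -0.003]
wrist_force: [-3.1, -2.1, 1.2]
opening: 0.002
grasp_force: 1.5
time_s: 7.9
eef_pos: [0.4947, -0.1186, 0.0621]
eef_rot: [-0.007, -0.459, 0.889, -0.004]
wrist_force: [-6.2, -5.5, 2.1]
opening: -0.001
grasp_force: 3.9
```

```bash
python3 -m pendant '[[0.0028,0.0042,0,0,0,0],[0.0028,0.0042,0,0,0,0],[0.0028,0.0042,0,0,0,0],[0.0028,0.0042,0,0,0,0],[0.0028,0.0042,0,0,0,0],[0.0028,0.0042,0,0,0,0],[0,0,0,0,0,0],[0,0,0,0,0,0],[0,0,0,0,0,0],[0,0,0,0,0,0]]'
python3 -m pendant '[[0.0028,0.0042,0,0,0,0],[0.0028,0.0042,0,0,0,0],[0.0028,0.0042,0,0,0,0],[0.0028,0.0042,0,0,0,0],[0.0028,0.0042,0,0,0,0],[0,0,0,0,0,0],[0,0,0,0,0,0],[0,0,0,0,0,0],[0,0,0,0,0,0],[0,0,0,0,0,0]]'
```

```text
time_s: 9.15
eef_pos: [0.4988, -0.1128, 0.0622]
eef_rot: [-0.006, -0.459, 0.889, -0.003]
wrist_force: [-0.4, 0.5, 0.3]
opening: -0.0
grasp_force: 0.0
time_s: 10.4
eef_pos: [0.4994, -0.1118, 0.0622]
eef_rot: [-0.009, -0.459, 0.888, -0.004]
wrist_force: [-11.5, -15.2, 5.1]
opening: 0.002
grasp_force: 9.9
```

The carriage snapped forward (force dropped to 0) and is now firm against the stop at about 19 N, so it is home. Retreat, rise, open, and go above the nut.

```bash
python3 -m pendant '[[-0.018,-0.026,0,0,0,0],[-0.018,-0.026,0,0,0,0],[0,0,0.1,0,0,0],[0,0,0.2,0,0,0],[0,0,0.2,0,0,0],[0.08,0.13,0.1,0,0,0],[0.11,0.16,0,0,0,0],[0.085,0.12,0,0,0,0],[0,0,0,0,0,0],[0,0,0,0,0,0]]'
python3 -m pendant '[[0,0,0,0,0,0],[0,0,0,0,0,0],[0,0,0,0,0,0],[0,0,0,0,0,0],[0,0,0,0,0,0],[0,0,0,0,0,0],[0,0,0,0,0,0],[0,0,0,0,0,0],[0,0,0,0,0,0],[0,0,0,0,0,0]]' 0.4
python3 - <<'E'
from h import *
C=cam("wrist");cv2.imwrite("pics/w2.png",cv2.convertScaleAbs(C[0]["color"],alpha=1.5))
o=ctrl.get_obs();x=rot(o["eef_rot"]);print(o["q"],o["eef_pos"],x.round(3),np.arctan2(x[1,0],x[0,0]))
for X in((.547,-.040,.098),(.547,-.040,.106)):print(proj(C,X))
E
```

```text
time_s: 11.65
eef_pos: [0.5488, -0.0371, 0.1818]
eef_rot: [-0.006, -0.459, 0.888, -0.003]
wrist_force: [0.2, -0.2, -0.7]
opening: 0.0
grasp_force: 0.0
time_s: 12.9
eef_pos: [0.5492, -0.037, 0.1821]
eef_rot: [-0.006, -0.459, 0.889, -0.003]
wrist_force: [-0.4, -0.7, 0.7]
opening: 0.697
grasp_force: 0.0
[-0.27542884  0.18948656  1.71818908 -0.01377678  1.23813585 -2.79459637] [ 0.54919058 -0.03700053  0.18212707] [[-0.579 -0.815 -0.008]
 [-0.815  0.579 -0.011]
 [ 0.014 -0.    -1.   ]] -2.1886979047719586
[320.27935881 205.48908747]
[320.34934758 208.45102869]
```

View pics/w2.png

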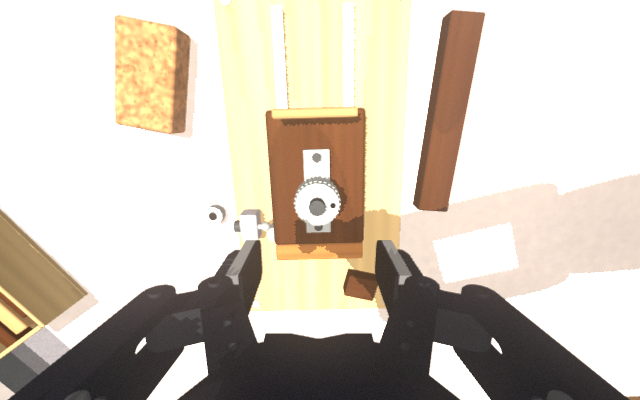

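The nut's top is centred at (318,203), the stud at (317,206) and the dot at (333,205). The carriage front is flush with the stop at row 244, so it is home. Compute the offset.

```bash
python3 - <<'E'
from h import *
C=cam("wrist");o=ctrl.get_obs()
for p,z in(((318,203),.098),((317,206.5),.106)):
    X=at_z(C,p,z);print(X,(X-o["eef_pos"])/.2)
E
```

```text
[ 0.54729695 -0.04272088  0.098     ] [-0.00940026 -0.0285501  -0.4205311 ]
[ 0.54820146 -0.04275837  0.106     ] [-0.00487771 -0.02873759 -0.3805311 ]
```

```bash
python3 -m pendant '[[-0.008,-0.025,0,0.007,-0.005,0],[0,0,-0.1,0,0,0],[0,0,-0.1,0,0,0],[0,0,-0.1,0,0,0],[0,0,-0.1,0,0,0],[0,0,-0.07,0,0,0],[0,0,-0.05,0,0,0],[0,0,-0.025,0,0,0],[0,0,0,0,0,0],[0,0,0,0,0,0]]'
python3 -m pendant '[[0,0,0,0,0,0],[0,0,0,0,0,0],[0,0,0,0,0,0],[0,0,0,0,0,0],[0,0,0,0,0,0],[0,0,0,0,0,0],[0,0,0,0,0,0],[0,0,0,0,0,0],[0,0,0,0,0,0],[0,0,0,0,0,0]]' -1
python3 - <<'E'
from h import *
o=ctrl.get_obs();print(o["q"][5],o["torque"],rot(o["eef_rot"]).round(3))
C=cam("wrist");cv2.imwrite("pics/w3.png",cv2.convertScaleAbs(C[0]["color"],alpha=1.5))
E
```

```text
time_s: 14.25
eef_pos: [0.548, -0.0421, 0.0737]
eef_rot: [0.0, -0.459, 0.889, -0.001]
wrist_force: [0.6, 0.1, -1.1]
opening: 0.704
grasp_force: 0.0
time_s: 15.5
eef_pos: [0.5474, -0.0417, 0.0739]
eef_rot: [-0.0, -0.459, 0.889, 0.0]
wrist_force: [-2.9, 2.1, 7.5]
opening: 0.404
grasp_force: 59.2
-2.816043911573067 [ 0.34514615  0.60956074 -0.00206812] [[-0.579 -0.815 -0.   ]
 [-0.815  0.579 -0.   ]
 [ 0.     0.    -1.   ]]
```

View pics/w3.png

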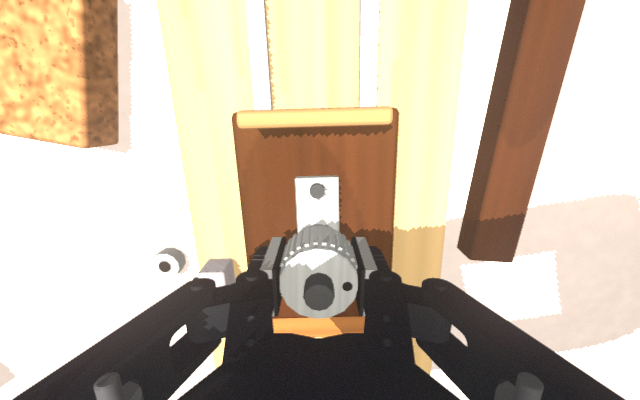

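The nut is gripped between the pads, its top at (318,283) and the dot at (347,286). Screw down clockwise, following the pitch.

```bash
python3 -m pendant '[[0,0,-0.0006,0,0,-0.08],[0,0,-0.0006,0,0,-0.08],[0,0,-0.0006,0,0,-0.08],[0,0,-0.0006,0,0,-0.08],[0,0,-0.0006,0,0,-0.08],[0,0,-0.0006,0,0,-0.08],[0,0,-0.0006,0,0,-0.08],[0,0,-0.0006,0,0,-0.08],[0,0,-0.0006,0,0,-0.08],[0,0,-0.0006,0,0,-0.08]]'
python3 -c "
from h import *
o=ctrl.get_obs();print(o['q'][5],o['torque'])"
python3 -m pendant '[[0,0,-0.0006,0,0,-0.08],[0,0,-0.0006,0,0,-0.08],[0,0,-0.0006,0,0,-0.08],[0,0,-0.0006,0,0,-0.08],[0,0,-0.0006,0,0,-0.08],[0,0,-0.0006,0,0,-0.08],[0,0,-0.0006,0,0,-0.08],[0,0,-0.0006,0,0,-0.08],[0,0,-0.0006,0,0,-0.08],[0,0,-0.0006,0,0,-0.08]]'
python3 -c "
from h import *
o=ctrl.get_obs();print(o['q'][5],o['torque'])"
```

```text
time_s: 16.8
eef_pos: [0.547, -0.0407, 0.0727]
eef_rot: [-0.001, 0.153, 0.988, 0.001]
wrist_force: [-5.3, 5.7, 9.7]
opening: 0.404
grasp_force: 59.1
-1.5552393289473163 [1.00377045 0.74519763 0.06624171]
time_s: 18.05
eef_pos: [0.5479, -0.04, 0.0716]
eef_rot: [-0.001, 0.705, 0.709, 0.001]
wrist_force: [0.0, 9.2, 5.1]
opening: 0.402
grasp_force: 59.0
-0.29915246897240416 [1.41920005 0.15008416 0.05473921]
```

```bash
python3 -m pendant '[[0,0.006,0,0,0,0],[0,0,0,0,0,0],[0,0,-0.0006,0,0,-0.08],[0,0,-0.0006,0,0,-0.08],[0,0,-0.0006,0,0,-0.08],[0,0,-0.0006,0,0,-0.08],[0,0,-0.0003,0,0,-0.04],[0,0,-0.0003,0,0,-0.04],[0,0,0,0,0,0],[0,0,0,0,0,0]]'
python3 - <<'E'
from h import *
o=ctrl.get_obs();print(o["q"][5],o["torque"])
C=cam("wrist");im=cv2.convertScaleAbs(C[0]["color"],alpha=1.5);s=cam("side")[0]["color"][150:260,255:405]
cv2.imwrite("pics/w4.png",cv2.resize(np.vstack([im[180:340,220:420],np.pad(cv2.convertScaleAbs(s,alpha=1.5),((0,0),(0,50),(0,0)))]),None,fx=2.2,fy=2.2,interpolation=cv2.INTER_CUBIC))
E
```

```text
time_s: 19.3
eef_pos: [0.5484, -0.0401, 0.071]
eef_rot: [0.0, 0.888, 0.46, 0.001]
wrist_force: [1.0, 6.1, 5.6]
opening: 0.403
grasp_force: 59.4
0.3243189406035202 [ 0.86773818 -0.11548651  1.10956057]
```

View pics/w4.png

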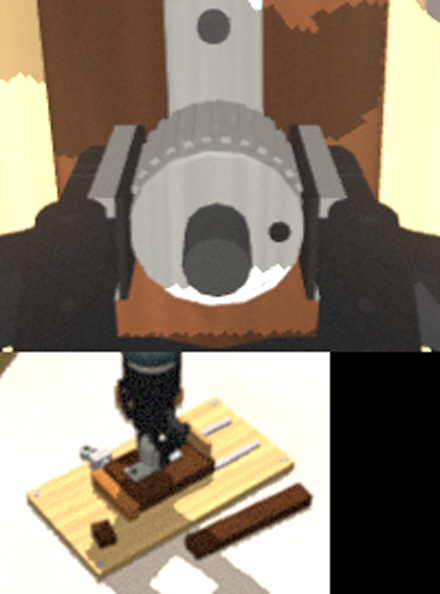

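The dot has not moved relative to the pads (still about (347,286) in full-frame pixels), so the nut didn't slip. The torque jumped to 1.1 N m, so it has bottomed out. I'll unwind in small steps to find the exact contact angle, relieving the side force too.

```bash
r(){ python3 -c "
from h import *
o=ctrl.get_obs();print(o['q'][5],o['torque'],o['wrist_force'],o['eef_pos'])"; }
python3 -m pendant '[[0,0.004,0,0,0,0],[0,0,0,0,0,0.0125],[0,0,0,0,0,0],[0,0,0,0,0,0],[0,0,0,0,0,0],[0,0,0,0,0,0],[0,0,0,0,0,0],[0,0,0,0,0,0],[0,0,0,0,0,0],[0,0,0,0,0,0]]' >/dev/null; r
python3 -m pendant '[[0,0,0,0,0,0.0125],[0,0,0,0,0,0],[0,0,0,0,0,0],[0,0,0,0,0,0],[0,0,0,0,0,0],[0,0,0,0,0,0],[0,0,0,0,0,0],[0,0,0,0,0,0],[0,0,0,0,0,0],[0,0,0,0,0,0]]' >/dev/null; r
python3 -m pendant '[[0,0,0,0,0,0.0125],[0,0,0,0,0,0],[0,0,0,0,0,0],[0,0,0,0,0,0],[0,0,0,0,0,0],[0,0,0,0,0,0],[0,0,0,0,0,0],[0,0,0,0,0,0],[0,0,0,0,0,0],[0,0,0,0,0,0]]' >/dev/null; r
```

```text
0.3068983357246596 [ 0.46489941 -0.02503506  0.68913094] [0.04832689 2.79227798 5.28041194] [ 0.54839379 -0.04004663  0.07098592]
0.2880236461003731 [ 0.3895091  -0.01588164  0.26396893] [1.41037691 2.37984065 5.20695735] [ 0.54840119 -0.04004347  0.07102365]
0.26872604737390055 [ 0.4826364  -0.008666   -0.00236768] [-0.22817822  3.18234104  5.81182701] [ 0.54838285 -0.04003322  0.07100642]
```

Torque falls linearly at about 22 N m/rad and reaches zero at joint 6 ≈ 0.275, which is the bottom. Back off to joint 6 ≈ −1.297.

```bash
r(){ python3 -c "
from h import *
o=ctrl.get_obs();print(o['q'][5],o['torque'],o['wrist_force'],o['eef_pos'],rot(o['eef_rot'])[:,0])"; }
r
python3 -m pendant '[[0,0,0.0007,0,0,0.1],[0,0,0.0007,0,0,0.1],[0,0,0.0007,0,0,0.1],[0,0,0.0007,0,0,0.1],[0,0,0.0007,0,0,0.1],[0,0,0,0,0,0],[0,0,0,0,0,0],[0,0,0,0,0,0],[0,0,0,0,0,0],[0,0,0,0,0,0]]'; r
python3 -m pendant '[[0,0,0.0007,0,0,0.1],[0,0,0.0007,0,0,0.1],[0,0,0.0007,0,0,0.1],[0,0,0.0007,0,0,0.1],[0,0,0.0007,0,0,0.0965],[0,0,0,0,0,0],[0,0,0,0,0,0],[0,0,0,0,0,0],[0,0,0,0,0,0],[0,0,0,0,0,0]]'; r
python3 - <<'E'
from h import *
C=cam("wrist");im=cv2.convertScaleAbs(C[0]["color"],alpha=1.5);s=cam("top")[0]["color"][130:270,260:420]
cv2.imwrite("pics/w5.png",np.hstack([cv2.resize(im[180:340,220:420],(480,384)),cv2.resize(cv2.convertScaleAbs(s,alpha=1.5),(320,384))]))
E
```

```text
0.26872604737390055 [ 0.4826364  -0.008666   -0.00236768] [-0.22817822  3.18234104  5.81182701] [ 0.54838285 -0.04003322  0.07100642] [0.53005729 0.84796089 0.00126386]
time_s: 24.4
eef_pos: [0.5477, -0.0399, 0.0717]
eef_rot: [-0.0, 0.623, 0.783, 0.0]
wrist_force: [-2.5, 2.9, 8.4]
opening: 0.398
grasp_force: 59.8
-0.516243113498308 [0.46479732 0.47493897 0.0388842 ] [-2.5172443   2.94179135  8.38435027] [ 0.54771468 -0.03991869  0.07174419] [-2.24949345e-01  9.74370347e-01  4.67614201e-04]
time_s: 25.65
eef_pos: [0.5471, -0.0403, 0.0724]
eef_rot: [-0.001, 0.278, 0.961, -0.0]
wrist_force: [-4.7, 0.4, 11.3]
opening: 0.4
grasp_force: 60.0
-1.2958026766548267 [0.15637804 0.89444387 0.03221162] [-4.66009965  0.44438317 11.25563667] [ 0.54713171 -0.04031931  0.07242267] [-0.84519994  0.53444928  0.00101489]
```

View pics/w5.png

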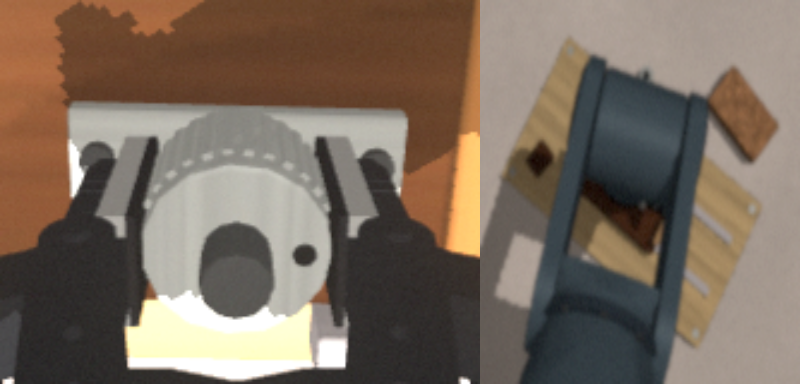

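The dot is again at (347,286) relative to the pads, so the grip hasn't slipped. The nut is a quarter turn off the bottom, and the side forces are small and point towards the stop. Handing in.

```bash
python3 -c "
from bench import ctrl
print(ctrl.hand_in())"
```

```text
the job is handed in; nothing more can be done
None
```

I pushed the carriage home past the plunger, screwed the nut down to its collar and backed it off a quarter turn, and handed the job in with the nut still gripped; hand-in gave no verdict.

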